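# Set up the magnetic stirrer

## Robot

A 7-joint arm with a two-finger parallel gripper is mounted at the origin on the work surface. World frame = base frame: x ahead of the robot, y to its left, z up, the work surface at z = 0. Lengths are in m, angles in rad, forces in N, time in s.
With the tool pointing down it reaches from about 0.35 to 0.9 m from the base axis. Payload 8.1 kg.
Tool frame: the origin (TCP) lies midway between the tips of the shut fingers; the grasp point (between the pads) lies 19 mm behind it; z points along the fingers, y is the direction in which the jaws open and shut (so a half turn about z gives the same grasp; the last joint's range is limited). The gripper opens to 85 mm and grips with 20 to 120 N. Pads are 22 mm wide; open, the fingers measure 114 mm over their backs; the gripper's body (76 mm by 85 mm) begins 54 mm behind the grasp point. The pads swing forward as they close: fully open they stand 13 mm farther back than shut.
Start: joints at [1.242, 0.434, 0.025, 1.573, -0.012, 1.134, -0.075], TCP at [0.14, -0.609, 0.231] pointing down, gripper open.
Joint ranges: [-2.62, 2.62], [-0.44, 2.09], [-1.27, 1.32], [0.08, 2.57], [-1.32, 4.46], [0.12, 2], [-2.74, 2.74]. Speed limits (rad/s): [2.22, 2.22, 3.01, 3.01, 3.14, 3.14, 3.14].

## Interface

Orientations are given as a rotation vector (axis times angle).
In Python, from cell import * gives the robot as it stands. The module is installed in compiled form; this text tells all that it offers.
- The arm moves only by the tool move_arm, never from a script. Its argument "steps" is one flat list of numbers, 7 for each row, row after row: the finger opening in mm, from 0 to 85.4, then the shift along the tool's x, y, z in mm, then the turn, a rotation vector about the tool's x, y, z in degrees. A call has 1 to 5 rows; each row is the pose to reach, as a shift and turn from the pose commanded when the call began, along the tool's axes at that moment; what a row does not reach only later rows make up. A row lasts 1/10 s, in which the tool goes at most 50 mm and 8.59 degrees, less where a joint would pass 70% of its speed; a pose out of reach is approached as far as the arm can. A call with a gripper value outside its range is refused whole. The fingers move at their own pace and stop on an object; "squeeze" is the grip in N (left out, the last holds). Time passes only in rows, so rows that repeat a pose let the fingers close. It gives the time, the measured TCP pose, the force and the opening at its end, in the units of the state.
- get_state(): the state, without advancing time (a new reading comes with each control period).
- grab_frame(name): name is "scene" or "side" or "wrist"; returns a dict with "image" (420x560x3 uint8, red, green, blue), "vertical_fov" (degrees; the focal length in pixels is half the picture's height over the tangent of half this angle, whatever the lens; pixels are square), "cx", "cy" (the principal point, pixels), "rvec" (rotation vector, rad) and "tvec" (3), from world to camera coordinates, as OpenCV has them; the wrist camera has in their place "hand_eye" (4x4, takes a point from camera to tool coordinates, whose origin is the TCP and whose axes are the flange's). Camera axes: x right, y down, z forward; pixel columns grow to the right and rows downward; lengths in m; the calibration is good to about 2 mm. A picture is of the moment at which its call begins: read the wrist's pose just before it. There is no depth.
- job_done(): hands the job in, once; it reports no verdict.
The state is a dict: "time_s": time; "q": joint angles; "qd": joint speeds; "joint_torque": joint torques, N m; "tcp_pos": TCP position; "orientation": TCP orientation; "ft_force": force on the tool from outside, world axes, zero at the start; "moment": the same for the moment, N m; "grip_width": finger opening in m.
Only numpy, scipy, OpenCV 4.12 (cv2) and the standard library are available. Lean on these libraries where they do the work, as an engineer would, in place of code of your own. Each camera call takes 0.05 s, during which the arm holds its last target.

## Task

Get the magnetic stirrer ready for use: it is stowed standing on its back panel, so tip it over onto its four rubber feet with the plate facing up. Stand the glass beaker upright in the middle of the plate and put the white stir bar into the beaker. Never let the stirrer go over onto its plate or the beaker fall over, set the beaker down rather than dropping it, and leave the Petri dish, the stain bottle and the slide box where they are.

Things in the scene. Friction and masses are not known exactly. Their poses are not given: they have to be found in the camera images.
- stirrer: magnetic stirrer, 160 long (x) x 120 wide (y), 0.6 to 0.9 kg, loose; white plastic, grey lower shell. Origin: middle of its underside, at the soles of its four black rubber feet (18 diameter, at x +-64, y +-46). +z points from feet to plate: feet 0 to 4, housing 4 to 52, steel plate 52 to 58. Starts standing on its flat back panel (+x end), origin 80 above the bench, facing any way.
- plate (a point): centre of the top face of the stirrer's round steel plate (100 diameter, flat; its centre lies 20 from the stirrer's middle towards the back panel). z axis: the plate's outward normal, level at the start. 58 above the bench once the stirrer is on its feet.
- controls (a point): centre of the stirrer's black control panel, the -x end, which is its top end at the start, 160 above the bench; a knob there sticks out 15 more. Pushed up there from the plate side towards the feet side, the stirrer passes its balance at a lean of about 17 degrees and falls onto its feet by itself; the bench is clear all round it. Friction on the bench is 0.5 to 0.7.
- beaker: empty 150 ml glass beaker with white marks, 60 outer diameter (64 over the lip), 80 high, wall 2.5, inner floor 4 above its underside, 0.09 kg, loose, standing on the bench. Origin: centre of the underside, z up.
- stir_bar: white plastic stir bar, an octagonal rod 30 long (along its x) and 10 across its flats, 0.012 kg, lying on the bench. Origin: its centre, 5 above the surface it lies on.
- petri_dish: closed glass Petri dish, 96 diameter, 20 high, with a cream filling. Origin: centre of the underside. Not to be moved.
- stain_bottle: amber glass bottle with a black cap and paper label, 52 diameter, 105 high. Origin: centre of the underside. Not to be moved.
- slide_box: flat wooden box for microscope slides with a brass catch and a paper label, 100 (x) x 85 (y) x 34 high, lying closest to the robot. Origin: centre of the underside. Not to be moved.

How it is judged:
At the end, for the whole second after the job is handed in: The stirrer stands on its four feet on the bench with its plate up (within 3 degrees), the beaker stands upright on the plate with its centre within 15 mm of the plate's centre, the stir bar lies on the floor of the beaker, and all are at rest (angle between each of stirrer, beaker's own z axis and vertical below 0.05 rad and height (world z) of stirrer below 0.004 m and distance between beaker and plate below 0.015 m and horizontal distance between stir_bar and beaker below 0.026 m and z of stir_bar in the frame of beaker between 0 and 0.02 m and linear speed of each of stirrer, beaker below 0.02 m/s and linear speed of stir_bar below 0.03 m/s); the robot touches nothing.
It fails at once if the stirrer goes over towards its plate side (angle between stirrer's own z axis and vertical above 2.1 rad).
It fails at once if the beaker falls over (angle between beaker's own z axis and vertical above 0.7 rad).
It fails at once if the beaker is dropped (it falls freely by more than about 13 mm) (linear speed of beaker above 0.5 m/s and contact force between beaker and the fingers below 0.05 N).
It fails at once if the Petri dish, the stain bottle or the slide box is moved more than 30 mm (distance of any of petri_dish, stain_bottle, slide_box from where it was at the start of the episode above 0.03 m).
It also fails if it takes over 67 s, if anything falls off the work surface, if the arm or the gripper's body presses on something with over 40 N, if the wrist force passes 120 N, or if a joint passes its speed limit or range.

## Working session

There is one attempt and no reset: what is moved stays moved. The work goes in short steps, Python scripts to look and compute and a tool call to move; the robot and the scene stay as the last step left them, time stands still between calls to the robot, and variables do not carry over. Pictures are saved under pics/ and viewed, and the job is handed in when it is done.

Besides the shell and the picture viewer there is one more tool, called after "Request:" as name(argument=value, ...) on one line, values as JSON. move_arm: Moves the arm, as the interface text tells. Its arguments: {"type":"object","properties":{"steps":{"type":"array"},"squeeze":{"type":"number"}},"required":["steps"]}

```bash
mkdir -p pics; python3 - <<'E'
from cell import *
import cv2,numpy as np
print(get_state())
for n in ["scene","side","wrist"]:
    f=grab_frame(n); cv2.imwrite(f"pics/{n}0.png",f["image"][:,:,::-1]); print(n,{k:(v if not hasattr(v,'shape') else v.tolist()) for k,v in f.items() if k!="image"})
E
```

```text
{'time_s': 0.0, 'q': array([ 1.24240694,  0.43522975,  0.02496277,  1.5740921 , -0.01159056,
        1.13398145, -0.07511654]), 'qd': array([ 0.00093512,  0.00010258,  0.00220557, -0.00042877,  0.00046754,
        0.00034954,  0.00184278]), 'joint_torque': array([-2.72831003e-04, -6.70472217e+01,  1.02499735e+00, -3.16217637e+01,
        1.55655871e-02,  1.26865160e-02, -7.57611019e-06]), 'tcp_pos': array([ 0.139759  , -0.60866335,  0.23052357]), 'orientation': array([-3.12008390e+00, -3.53629653e-01,  5.04608805e-04]), 'ft_force': array([0.42317819, 0.86574799, 0.51672575]), 'moment': array([ 0.02346243, -0.02816043, -0.00013734]), 'grip_width': 0.0852722209988337}
scene {'vertical_fov': 51.49850070720215, 'cx': 277.62410624244245, 'cy': 213.26188218501593, 'rvec': [2.3043377732893124, 0.6831488366597014, -0.2498298720195549], 'tvec': [-0.42276139216478725, -0.1150617884930352, 1.4530611360940116]}
side {'vertical_fov': 52.64979112869693, 'cx': 285.5750509441059, 'cy': 204.0184873738331, 'rvec': [0.2058365215213563, -2.7669230450255116, 1.3225831640964194], 'tvec': [0.48493460235017605, 0.13358912486582747, 1.0126163592880557]}
wrist {'vertical_fov': 58.59621584713224, 'cx': 276.536634998208, 'cy': 202.1614613702629, 'hand_eye': [[5.465104476797907e-05, -0.953955238557633, -0.2999489954004027, 0.07766849020893574], [0.9999999399744693, -5.049189190267592e-05, 0.0003427850996314499, -4.4579842924941104e-06], [-0.00034214663374503316, -0.2999489961293691, 0.9539551785365297, -0.14251962450593297], [0.0, 0.0, 0.0, 1.0]]}
```

View pics/scene0.png

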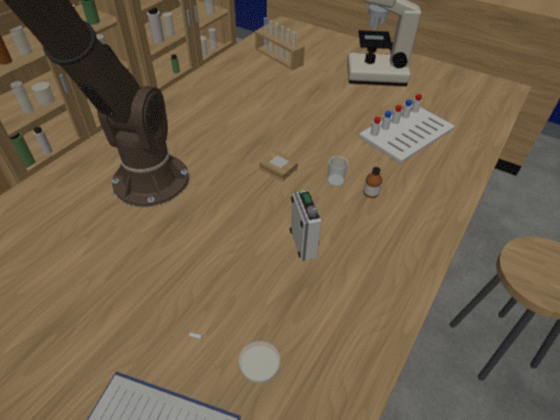

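View pics/side0.png

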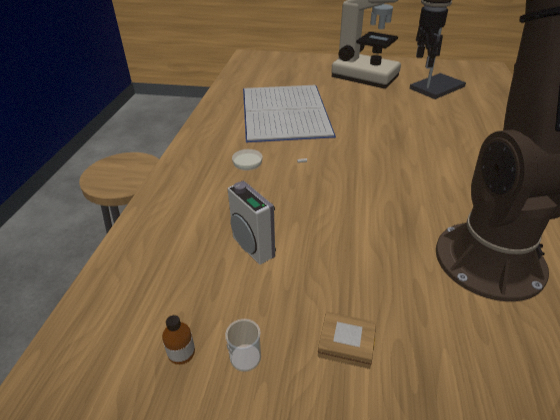

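View pics/wrist0.png

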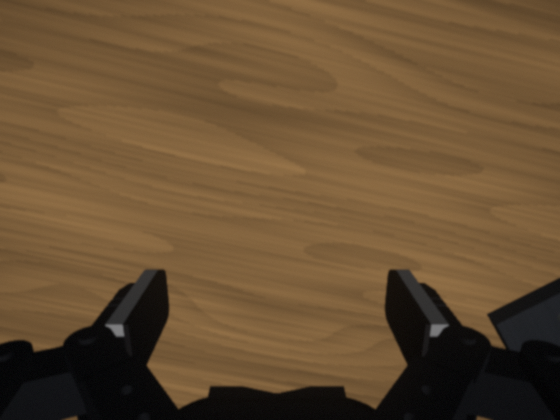

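The scene view shows the stirrer upright at about (305,225) and the beaker at (338,170). The bottle is at (373,184), the slide box at (278,163), the bar at (195,336) and the dish at (260,362). In the side view the plate faces left, away from the robot. Next I'll build helpers and measure.

```bash
cat > h.py <<'E'
import cv2,numpy as np
from scipy.spatial.transform import Rotation as R
def cam(f,st=None):
    H,W=f["image"].shape[:2]; F=H/2/np.tan(np.radians(f["vertical_fov"]/2))
    K=np.array([[F,0,f["cx"]],[0,F,f["cy"]],[0,0,1.]])
    if "rvec" in f:
        Rm=cv2.Rodrigues(np.array(f["rvec"]))[0]; t=np.array(f["tvec"]); return K,Rm,t
    he=np.array(f["hand_eye"]); T=np.eye(4); T[:3,:3]=R.from_rotvec(st["orientation"]).as_matrix(); T[:3,3]=st["tcp_pos"]
    M=np.linalg.inv(T@he); return K,M[:3,:3],M[:3,3]
def plane(c,uv,z):
    K,Rm,t=c; d=Rm.T@np.linalg.inv(K)@np.array([uv[0],uv[1],1.]); o=-Rm.T@t
    return o+d*(z-o[2])/d[2]
def proj(c,p):
    K,Rm,t=c; q=K@(Rm@np.array(p,float)+t); return q[:2]/q[2]
def tri(c1,a,c2,b):
    P=lambda c:c[0]@np.c_[c[1],c[2]]
    X=cv2.triangulatePoints(P(c1),P(c2),np.array(a,float).reshape(2,1),np.array(b,float).reshape(2,1)); X=X[:3,0]/X[3]
    return X, np.linalg.norm(proj(c1,X)-a), np.linalg.norm(proj(c2,X)-b)
E
python3 - <<'E'
from cell import *
import cv2,numpy as np
from h import *
fs={n:grab_frame(n) for n in ["scene","side"]}
import pickle; pickle.dump(fs,open("f0.pkl","wb"))
a=fs["scene"]["image"][140:270,240:400,::-1]; cv2.imwrite("pics/a.png",cv2.resize(a,None,fx=4.5,fy=4.5,interpolation=cv2.INTER_CUBIC))
a=fs["side"]["image"][170:270,205:305,::-1]; cv2.imwrite("pics/b.png",cv2.resize(a,None,fx=6,fy=6,interpolation=cv2.INTER_CUBIC))
a=fs["side"]["image"][310:375,155:275,::-1]; cv2.imwrite("pics/c.png",cv2.resize(a,None,fx=6,fy=6,interpolation=cv2.INTER_CUBIC))
for n,pts in dict(scene=dict(bar=(195,336,.005),dish=(260,361,.01),beak=(337,181,0),bot=(372,193,0),box=(278,168,.017)),side=dict(bar=(302,161,.005),dish=(247,160,.01),beak=(245,358,0),bot=(180,354,0),box=(346,342,.017))).items():
    c=cam(fs[n])
    for k,v in pts.items(): print(n,k,plane(c,v[:2],v[2]).round(3))
E
```

```text
scene bar [ 0.494 -0.36   0.005]
scene dish [ 0.664 -0.328  0.01 ]
scene beak [ 0.524  0.335 -0.   ]
scene bot [0.646 0.347 0.   ]
scene box [0.334 0.265 0.017]
side bar [ 0.492 -0.355  0.005]
side dish [ 0.663 -0.328  0.01 ]
side beak [0.518 0.337 0.   ]
side bot [0.645 0.347 0.   ]
side box [0.329 0.285 0.017]
```

View pics/a.png

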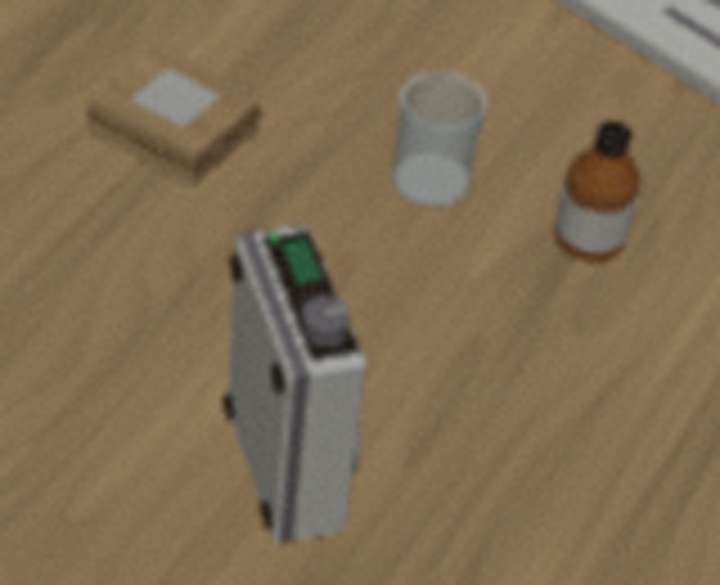

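View pics/b.png

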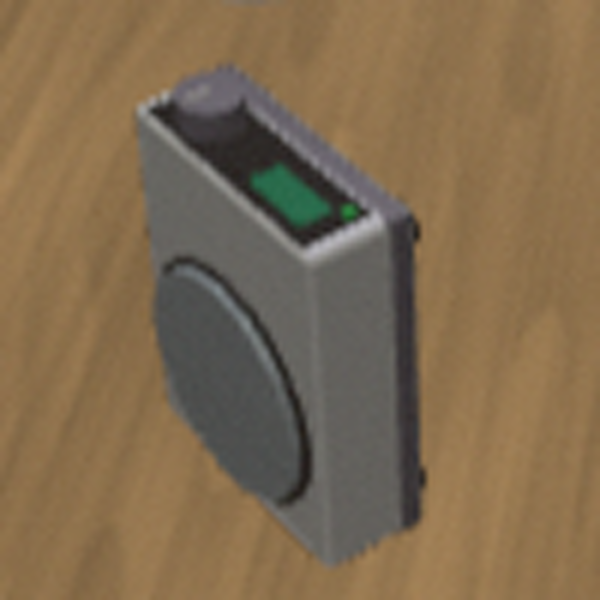

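View pics/c.png

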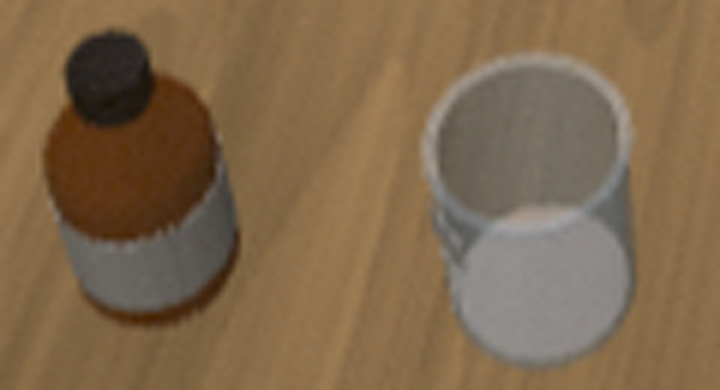

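Crop a shows the stirrer's top-end corners at (240,240), (297,230), (363,360) and (302,375). Crop b shows them at (140,110), (310,262), (410,215) and (230,68). Crop c shows the beaker rim centred at (530,145). I'll cast these onto their known heights.

```bash
python3 - <<'E'
import pickle
from h import *
fs=pickle.load(open("f0.pkl","rb")); cs={n:cam(fs[n]) for n in fs}
A=lambda u,v:(240+(u+.5)/4.5-.5,140+(v+.5)/4.5-.5)
B=lambda u,v:(205+(u+.5)/6-.5,170+(v+.5)/6-.5)
C=lambda u,v:(155+(u+.5)/6-.5,310+(v+.5)/6-.5)
print("top corners scene"); 
for p in [(238,237),(297,230),(364,360),(302,377)]: print(plane(cs["scene"],A(*p),.16).round(4))
print("side (plate+y? etc)")
for p in [(140,108),(310,262),(410,212),(230,66)]: print(plane(cs["side"],B(*p),.16).round(4))
print("bottom scene"); 
for p in [(278,540),(345,530)]: print(plane(cs["scene"],A(*p),0).round(4))
print("bottom side")
for p in [(332,566),(412,525)]: print(plane(cs["side"],B(*p),0).round(4))
print("rim",plane(cs["scene"],A(443,102),.08).round(4),plane(cs["side"],C(528,144),.08).round(4))
print("base",plane(cs["scene"],A(432,182),.004).round(4),plane(cs["side"],C(548,283),.004).round(4))
# bar axis
for n,box in dict(scene=(180,325,210,347),side=(290,154,315,168)).items():
    x0,y0,x1,y1=box; im=fs[n]["image"][y0:y1,x0:x1]; hsv=cv2.cvtColor(im,cv2.COLOR_RGB2HSV)
    m=((hsv[...,1]<70)&(hsv[...,2]>110)).astype(np.uint8); M=cv2.moments(m,True); 
    cx,cy=M["m10"]/M["m00"],M["m01"]/M["m00"]; th=.5*np.arctan2(2*M["mu11"],M["mu20"]-M["mu02"])
    p=np.array([cx+x0,cy+y0]); d=np.array([np.cos(th),np.sin(th)])*5
    P=plane(cs[n],p,.006); a=plane(cs[n],p-d,.006);b=plane(cs[n],p+d,.006)
    print(n,M["m00"],P.round(4),np.degrees(np.arctan2(*(b-a)[1::-1])))
E
```

```text
top corners scene
[0.5082 0.0617 0.16  ]
[0.535  0.0869 0.16  ]
[0.6209 0.0153 0.16  ]
[ 0.5978 -0.0156  0.16  ]
side (plate+y? etc)
[0.6212 0.016  0.16  ]
[0.5384 0.0961 0.16  ]
[0.5082 0.0632 0.16  ]
[ 0.5934 -0.0158  0.16  ]
bottom scene
[ 0.591  -0.0135  0.    ]
[0.6224 0.0166 0.    ]
bottom side
[0.538  0.0924 0.    ]
[0.5105 0.0657 0.    ]
rim [0.5181 0.3337 0.08  ] [0.5175 0.3369 0.08  ]
base [0.5194 0.3327 0.004 ] [0.5163 0.3365 0.004 ]
scene 68.0 [ 0.4927 -0.3585  0.006 ] 19.449836947699403
side 34.0 [ 0.493  -0.3597  0.006 ] -156.4941247882592
```

Both views agree to a few mm. The plate faces 48° in xy, and the plate-side face is centred at (0.579,0.054). Next is a helper that converts targets to tool-frame shifts.

```bash
cat > go.py <<'E'
import sys,numpy as np
from scipy.spatial.transform import Rotation as R
from cell import get_state
# usage: go.py x y z jaw_angle_deg (world dir of tool y, mod 180), tool down
s=get_state(); x,y,z,a=map(float,sys.argv[1:5])
Rc=R.from_rotvec(s["orientation"]); M=Rc.as_matrix()
best=None
for k in (0,180):
    t=np.radians(a+k); ty=np.array([np.cos(t),np.sin(t),0]); tz=np.array([0,0,-1.]); tx=np.cross(ty,tz)
    T=R.from_matrix(np.c_[tx,ty,tz]); rv=(Rc.inv()*T).as_rotvec(degrees=True)
    if best is None or np.linalg.norm(rv)<np.linalg.norm(best): best=rv
d=M.T@(np.array([x,y,z])-s["tcp_pos"])*1000
print("t",round(s["time_s"],2),"tcp",s["tcp_pos"].round(4),"w",round(s["grip_width"],4),"F",s["ft_force"].round(1),"q7",s["q"][6].round(2))
print("toolx",M[:,0].round(3),"tooly",M[:,1].round(3)); print("shift",d.round(1),"n",np.linalg.norm(d).round(1),"rot",best.round(2))
E
python3 go.py 0.62 0.1 0.25 -42.3
```

```text
t 0.25 tcp [ 0.1398 -0.6089  0.2309] w 0.0855 F [-0.4  0.8 -0.1] q7 -0.08
toolx [ 0.975  0.224 -0.   ] tooly [ 0.224 -0.975 -0.001]
shift [ 626.6 -583.5  -18.7] n 856.5 rot [-4.000e-02 -1.000e-02 -3.477e+01]
```

Request:
move_arm(steps=[60,36,-34,-10,0,0,-7,60,72,-68,-20,0,0,-14,60,108,-102,-20,0,0,-21,60,144,-136,-20,0,0,-28,60,180,-170,-20,0,0,-35])

```text
time_s: 0.75
tcp_pos: [0.2781, -0.4014, 0.2515]
orientation: [2.867, 1.283, -0.0]
ft_force: [1.0, -1.1, 0.3]
grip_width: 0.0598
```

```bash
python3 go.py 0.62 0.1 0.25 -42.3
```

```text
t 0.75 tcp [ 0.2781 -0.4014  0.2515] w 0.0598 F [ 1.  -1.1  0.3] q7 0.08
toolx [ 0.666  0.746 -0.   ] tooly [ 0.746 -0.666  0.001]
shift [601.7 -79.1   1.3] n 606.9 rot [0.03 0.02 0.52]
```

Request:
move_arm(steps=[60,49,-6,0,0,0,0,60,98,-12,0,0,0,0,60,147,-18,0,0,0,0,60,196,-24,0,0,0,0,60,245,-30,0,0,0,0])

```text
time_s: 1.25
tcp_pos: [0.42, -0.1995, 0.2516]
orientation: [2.87, 1.275, 0.001]
ft_force: [0.8, -1.7, -0.1]
grip_width: 0.0602
```

Request:
move_arm(steps=[60,49,-6,0,0,0,0,60,98,-12,0,0,0,0,60,147,-18,0,0,0,0,60,196,-24,0,0,0,0,60,245,-30,0,0,0,0])

```text
time_s: 1.75
tcp_pos: [0.5619, 0.0024, 0.2514]
orientation: [2.871, 1.275, 0.0]
ft_force: [-0.2, -1.2, 0.5]
grip_width: 0.06
```

```bash
python3 go.py 0.625 0.104 0.13 -42.3
```

```text
t 1.75 tcp [0.5619 0.0024 0.2514] w 0.06 F [-0.2 -1.2  0.5] q7 -1.0
toolx [ 0.67   0.742 -0.   ] tooly [ 0.742 -0.67   0.   ]
shift [117.7 -21.4 121.3] n 170.4 rot [0.02 0.   0.2 ]
```

Request:
move_arm(steps=[60,49,-7,0,0,0,0,60,98,-14,0,0,0,0,60,118,-21,30,0,0,0,60,118,-21,75,0,0,0,60,118,-21,121,0,0,0])

```text
time_s: 2.25
tcp_pos: [0.6251, 0.1039, 0.1293]
orientation: [-2.87, -1.279, -0.003]
ft_force: [1.4, -1.9, -0.2]
grip_width: 0.06
```

```bash
python3 go.py 0.58 0.055 0.13 -42.3; python3 - <<'E'
from cell import *
import cv2
f=grab_frame("side")["image"][140:300,180:340,::-1]; cv2.imwrite("pics/d.png",cv2.resize(f,None,fx=3.5,fy=3.5))
E
```

```text
t 2.25 tcp [0.6251 0.1039 0.1293] w 0.06 F [ 1.4 -1.9 -0.2] q7 -1.23
toolx [0.669 0.744 0.002] tooly [ 0.744 -0.669  0.001]
shift [-66.5  -0.8  -0.9] n 66.5 rot [ 0.04 -0.09  0.34]
```

View pics/d.png

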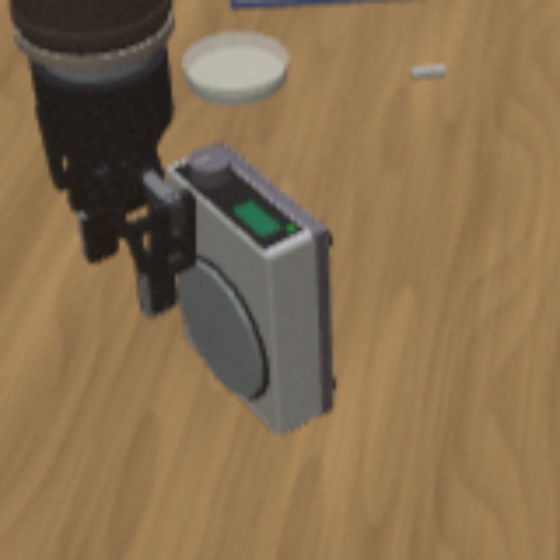

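The open fingers stand in front of the plate face near its top, clear of the plate disc. I'm ready to push.

Request:
move_arm(steps=[60,-25,0,0,0,0,0,60,-45,0,0,0,0,0,60,-55,0,0,0,0,0,60,-65,0,0,0,0,0,60,-75,0,0,0,0,0])

```text
time_s: 2.8
tcp_pos: [0.5747, 0.0469, 0.1312]
orientation: [2.87, 1.276, 0.003]
ft_force: [0.8, -0.2, 1.8]
grip_width: 0.0601
```

```bash
python3 - <<'E'
from cell import *
import cv2
print(get_state()["ft_force"])
f=grab_frame("side")["image"][140:300,180:340,::-1]; cv2.imwrite("pics/e.png",cv2.resize(f,None,fx=3.5,fy=3.5))
E
```

```text
[ 0.80034209 -0.21818401  1.81524085]
```

View pics/e.png

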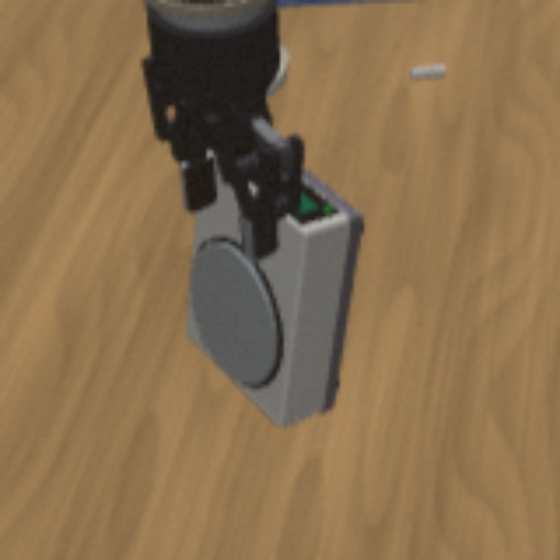

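It's leaning the right way. Carrying on.

Request:
move_arm(steps=[60,-8,0,0,0,0,0,60,-16,0,0,0,0,0,60,-24,0,0,0,0,0,60,-32,0,0,0,0,0,60,-38,0,0,0,0,0])

```text
time_s: 3.35
tcp_pos: [0.5482, 0.0178, 0.1302]
orientation: [2.871, 1.276, -0.001]
ft_force: [-0.1, 0.2, 0.2]
grip_width: 0.0598
```

```bash
python3 - <<'E'
from cell import *
import cv2
f=grab_frame("side")["image"][140:300,180:340,::-1]; cv2.imwrite("pics/f.png",cv2.resize(f,None,fx=3.5,fy=3.5))
E
```

```text
(no output)
```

View pics/f.png

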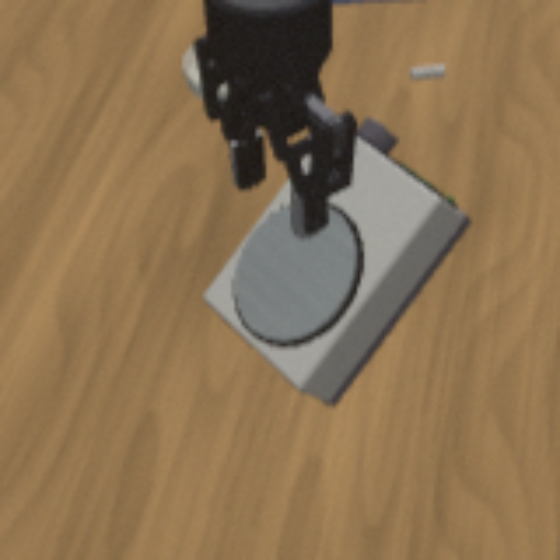

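The stirrer has gone over, with its plate facing up. I'll move to the beaker next and look through the wrist camera there.

```bash
python3 go.py 0.5175 0.335 0.2 -42.3
```

```text
t 3.4 tcp [0.5477 0.017  0.1301] w 0.06 F [-0.8 -0.4 -0. ] q7 -1.12
toolx [ 0.671  0.742 -0.001] tooly [ 0.742 -0.671 -0.   ]
shift [ 215.5 -235.7  -70.1] n 327.0 rot [-0.01  0.08  0.17]
```

Request:
move_arm(steps=[85,25,-25,-35,0,0,0,85,55,-60,-70,0,0,0,85,88,-97,-70,0,0,0,85,121,-134,-70,0,0,0,85,154,-170,-70,0,0,0])

```text
time_s: 3.9
tcp_pos: [0.526, 0.2441, 0.201]
orientation: [2.871, 1.275, 0.002]
ft_force: [1.6, 0.6, -0.0]
grip_width: 0.0852
```

```bash
python3 go.py 0.5175 0.335 0.2 -42.3; python3 - <<'E'
from cell import *
from h import *
s=get_state()
f=grab_frame("wrist"); cv2.imwrite("pics/w1.png",f["image"][:,:,::-1])
c=cam(f,s); print(proj(c,[.5175,.335,.08]),proj(c,[.5175,.335,0]))
f=grab_frame("scene"); cv2.imwrite("pics/s1.png",cv2.resize(f["image"][130:300,200:400,::-1],None,fx=3.5,fy=3.5))
E
```

```text
t 3.9 tcp [0.526  0.2441 0.201 ] w 0.0852 F [ 1.6  0.6 -0. ] q7 -1.49
toolx [0.67  0.742 0.001] tooly [ 0.742 -0.671  0.001]
shift [ 61.7 -67.3   1. ] n 91.3 rot [ 0.04 -0.06  0.19]
[177.22842747 108.81354644] [199.97804776 103.32311074]
```

View pics/w1.png

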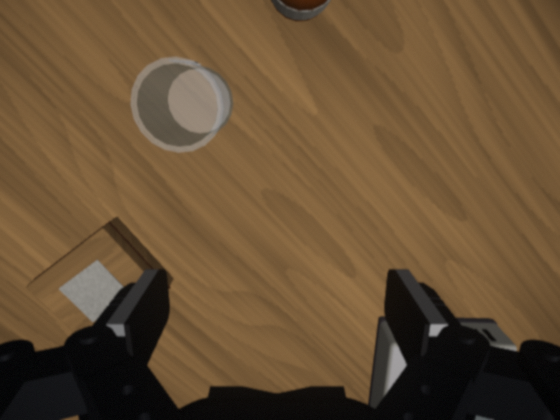

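View pics/s1.png

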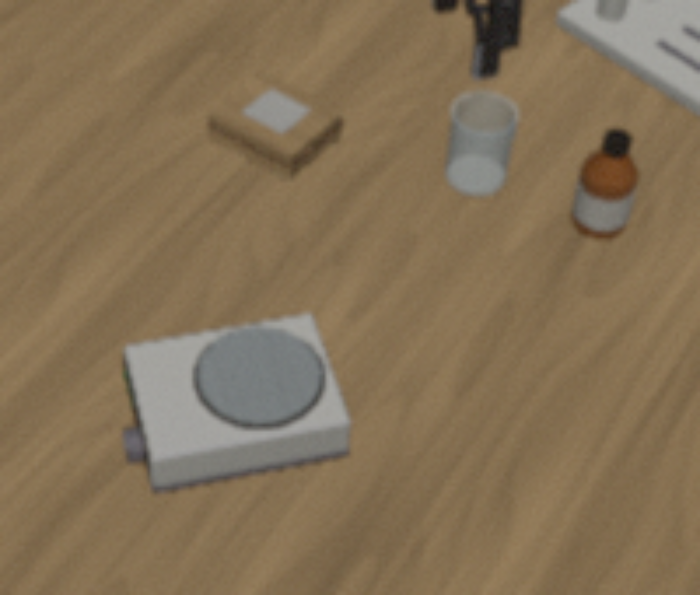

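The stirrer is on its feet with the plate up at (260,375) in the crop. The wrist view shows the beaker rim centred at about (181,104). Refining the beaker and plate positions.

```bash
python3 - <<'E'
from cell import *
from h import *
s=get_state(); f=grab_frame("wrist"); c=cam(f,s)
print("rim",plane(c,(181,104.5),.08).round(4),"L,R",plane(c,(131,104.5),.08).round(4),plane(c,(231,104.5),.08).round(4),"floor",plane(c,(198,101),.004).round(4))
for n,(x0,y0,x1,y1) in dict(scene=(250,215,305,260),side=(230,180,310,250)).items():
    f=grab_frame(n); c=cam(f); x0,y0,x1,y1=(0,0,560,420)
    hsv=cv2.cvtColor(cv2.GaussianBlur(f["image"],(3,3),0),cv2.COLOR_RGB2HSV)
    p=proj(c,[.505,-.029,.058]).astype(int); print(n,"pred",p,hsv[p[1],p[0]])
    h0=hsv[p[1],p[0]].astype(int); m=((abs(hsv[...,0].astype(int)-h0[0])<12)&(abs(hsv[...,1].astype(int)-h0[1])<30)&(abs(hsv[...,2].astype(int)-h0[2])<22)).astype(np.uint8)
    k,l,st,ce=cv2.connectedComponentsWithStats(m); i=l[p[1],p[0]]; print(st[i],ce[i])
    cn=max(cv2.findContours((l==i).astype(np.uint8),cv2.RETR_EXTERNAL,cv2.CHAIN_APPROX_NONE)[0],key=len)
    pts=np.array([plane(c,q[0],.058)[:2] for q in cn],np.float32); e=cv2.fitEllipse(pts); print(plane(c,ce[i],.058).round(4),e)
E
```

```text
rim [0.5175 0.3433 0.08  ] L,R [0.4918 0.366  0.08  ] [0.5431 0.3207 0.08  ] floor [0.5142 0.3456 0.004 ]
scene pred [273 237] [ 96  10 124]
[257 224  35  27 710] [273.68591549 236.88732394]
[ 0.5059 -0.0275  0.058 ] ((0.5052895545959473, -0.026545437052845955), (0.09214715659618378, 0.09371975064277649), 107.28453063964844)
side pred [281 213] [100  21 145]
[262 203  40  25 662] [283.69939577 214.3489426 ]
[ 0.4992 -0.0277  0.058 ] ((0.500694990158081, -0.027962414547801018), (0.08469006419181824, 0.0972064808011055), 42.15705871582031)
```

Fixed cameras and wrist disagree by 8 mm in the beaker's y, possibly because the arm was still settling. I'll check again with a still arm.

```bash
python3 go.py 0.5175 0.338 0.2 -42.3; python3 - <<'E'
from cell import *
from h import *
s=get_state(); f=grab_frame("wrist"); c=cam(f,s); cv2.imwrite("pics/w2.png",cv2.resize(f["image"][30:180,100:260,::-1],None,fx=4,fy=4,interpolation=cv2.INTER_CUBIC)); print(s["qd"].round(4))
E
```

```text
t 4.15 tcp [0.5262 0.242  0.2   ] w 0.085 F [0.  0.2 0.1] q7 -1.49
toolx [ 0.669  0.743 -0.001] tooly [ 0.743 -0.669  0.   ]
shift [ 65.5 -70.7  -0.1] n 96.3 rot [0.02 0.04 0.27]
[ 0.0305 -0.0037  0.02    0.0089 -0.      0.0021 -0.0011]
```

View pics/w2.png

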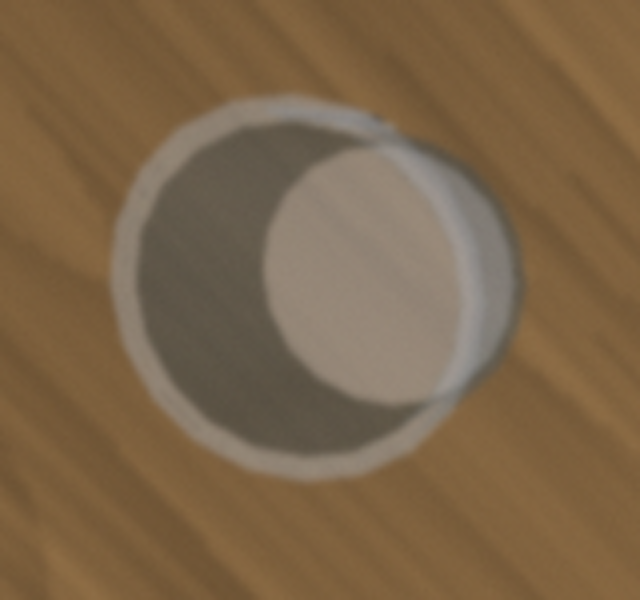

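The rim spans 110–485 by 95–480 in the crop, and the floor is centred at about (366,275).

```bash
python3 - <<'E'
from cell import *
from h import *
s=get_state(); f=grab_frame("wrist"); c=cam(f,s)
print(plane(c,(174.1,101.5),.08).round(4),plane(c,(191.2,98.5),.004).round(4)); print(s["tcp_pos"])
E
```

```text
[0.5201 0.3363 0.08  ] [0.5159 0.339  0.004 ]
[0.52652859 0.24099143 0.19997731]
```

The settled wrist view agrees with the fixed cameras: the beaker is at (0.518,0.336). Moving over it and down.

```bash
python3 go.py 0.518 0.3365 0.036 -42.3
```

```text
t 4.25 tcp [0.5267 0.2406 0.2   ] w 0.0852 F [-0.  -1.4  0.8] q7 -1.49
toolx [ 0.672  0.741 -0.001] tooly [ 0.741 -0.672  0.001]
shift [ 65.3 -71.  163.9] n 190.2 rot [0.04 0.05 0.11]
```

Request:
move_arm(steps=[85,30,-33,0,0,0,0,85,60,-65,0,0,0,0,85,65,-71,20,0,0,0,85,65,-71,50,0,0,0,85,65,-71,80,0,0,0])

```text
time_s: 4.75
tcp_pos: [0.518, 0.3371, 0.1196]
orientation: [2.871, 1.273, 0.002]
ft_force: [-0.6, 0.0, 0.1]
grip_width: 0.0851
```

```bash
python3 go.py 0.518 0.3365 0.036 -42.3; python3 - <<'E'
from cell import *
from h import *
s=get_state(); f=grab_frame("side"); cv2.imwrite("pics/g.png",cv2.resize(f["image"][250:420,150:370,::-1],None,fx=3,fy=3,interpolation=cv2.INTER_CUBIC))
f=grab_frame("wrist"); cv2.imwrite("pics/w3.png",f["image"][:,:,::-1])
E
```

```text
t 4.75 tcp [0.518  0.3371 0.1196] w 0.0851 F [-0.6  0.   0.1] q7 -1.69
toolx [0.671 0.741 0.001] tooly [ 0.741 -0.671  0.001]
shift [-0.5  0.3 83.6] n 83.6 rot [ 0.05 -0.04  0.13]
```

View pics/g.png

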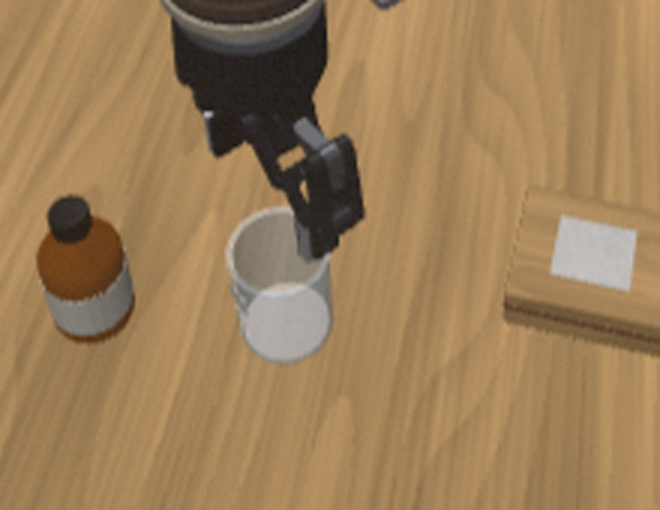

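View pics/w3.png

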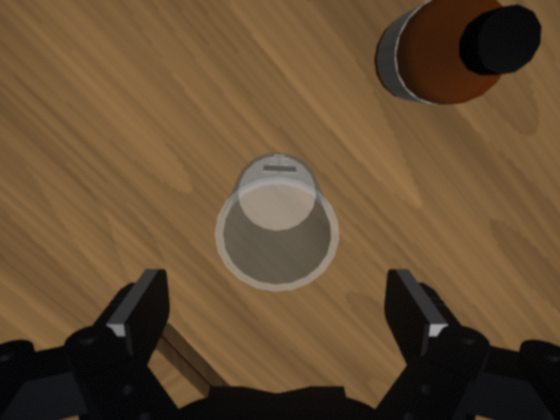

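The beaker is centred between the fingers: rim centre at column 277, with the fingers at 168 and 387. Lowering, then closing with 25 N.

Request:
move_arm(steps=[85,0,0,30,0,0,0,85,0,0,60,0,0,0,85,0,0,84,0,0,0,70,0,0,84,0,0,0,50,0,0,84,0,0,0], squeeze=25)

```text
time_s: 5.35
tcp_pos: [0.518, 0.3379, 0.0377]
orientation: [2.871, 1.274, 0.001]
ft_force: [0.4, -0.6, 0.6]
grip_width: 0.0604
```

Request:
move_arm(steps=[50,0,0,0,0,0,0,50,0,0,0,0,0,0,50,0,0,-5,0,0,0,50,0,0,-15,0,0,0,50,0,0,-30,0,0,0])

```text
time_s: 5.85
tcp_pos: [0.5168, 0.338, 0.0671]
orientation: [2.87, 1.276, -0.001]
ft_force: [0.1, 0.7, -0.7]
grip_width: 0.0609
```

```bash
python3 go.py 0.504 -0.028 0.106 -42.3; python3 - <<'E'
from cell import *
from h import *
s=get_state(); f=grab_frame("side"); cv2.imwrite("pics/g2.png",cv2.resize(f["image"][250:420,150:370,::-1],None,fx=3,fy=3,interpolation=cv2.INTER_CUBIC))
E
```

```text
t 5.85 tcp [0.5168 0.338  0.0671] w 0.0609 F [ 0.1  0.7 -0.7] q7 -1.72
toolx [ 0.67   0.742 -0.001] tooly [ 0.742 -0.67  -0.   ]
shift [-280.3  235.7  -38.7] n 368.3 rot [-0.01  0.04  0.24]
```

View pics/g2.png

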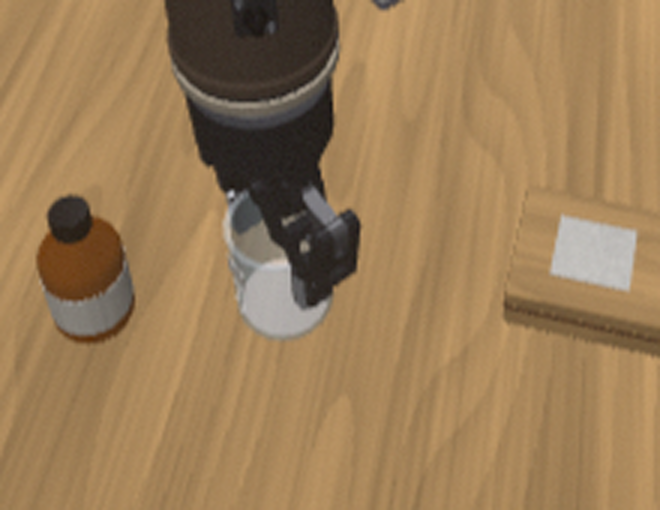

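The beaker is lifted about 30 mm and still upright in the grip. Carrying it to the plate, higher.

Request:
move_arm(steps=[50,0,0,-30,0,0,0,50,-22,18,-65,0,0,0,50,-50,42,-75,0,0,0,50,-80,67,-75,0,0,0,50,-110,92,-75,0,0,0])

```text
time_s: 6.4
tcp_pos: [0.512, 0.1939, 0.1428]
orientation: [2.87, 1.277, 0.004]
ft_force: [1.0, -0.9, -0.4]
grip_width: 0.0603
```

Request:
move_arm(steps=[50,-30,25,0,0,0,0,50,-60,50,0,0,0,0,50,-90,76,0,0,0,0,50,-120,101,0,0,0,0,50,-150,126,0,0,0,0])

```text
time_s: 6.9
tcp_pos: [0.5048, -0.0024, 0.1423]
orientation: [2.87, 1.276, 0.002]
ft_force: [0.8, 0.3, -0.8]
grip_width: 0.0603
```

```bash
python3 go.py 0.503 -0.028 0.1 -42.3
```

```text
t 6.9 tcp [ 0.5048 -0.0024  0.1423] w 0.0603 F [ 0.8  0.3 -0.8] q7 -1.08
toolx [0.67  0.742 0.001] tooly [ 0.742 -0.67   0.001]
shift [-20.3  15.8  42.3] n 49.5 rot [ 0.07 -0.05  0.24]
```

Request:
move_arm(steps=[50,-10,8,0,0,0,0,50,-20,16,5,0,0,0,50,-20,16,15,0,0,0,50,-20,16,25,0,0,0,50,-20,16,25,0,0,0])

```text
time_s: 7.4
tcp_pos: [0.5021, -0.0248, 0.1146]
orientation: [-2.868, -1.279, 0.003]
ft_force: [-0.1, 0.4, -0.4]
grip_width: 0.0603
```

```bash
python3 go.py 0.503 -0.028 0.095 -42.3; python3 - <<'E'
from cell import *
from h import *
s=get_state()
for n,(x,y) in dict(scene=(220,170),side=(220,140)).items():
    f=grab_frame(n); im=f["image"].copy(); c=cam(f); u=proj(c,[.503,-.028,.058]); print(n,u)
    cv2.imwrite(f"pics/p_{n}.png",cv2.resize(im[y:y+110,x:x+130,::-1],None,fx=5,fy=5,interpolation=cv2.INTER_CUBIC))
E
```

```text
t 7.4 tcp [ 0.5021 -0.0248  0.1146] w 0.0603 F [-0.1  0.4 -0.4] q7 -1.06
toolx [ 0.668  0.744 -0.001] tooly [ 0.744 -0.668 -0.003]
shift [-1.7  2.8 19.6] n 19.9 rot [-0.14  0.07  0.37]
scene [272.71136126 236.56039157]
side [282.19767046 214.11949845]
```

View pics/p_scene.png

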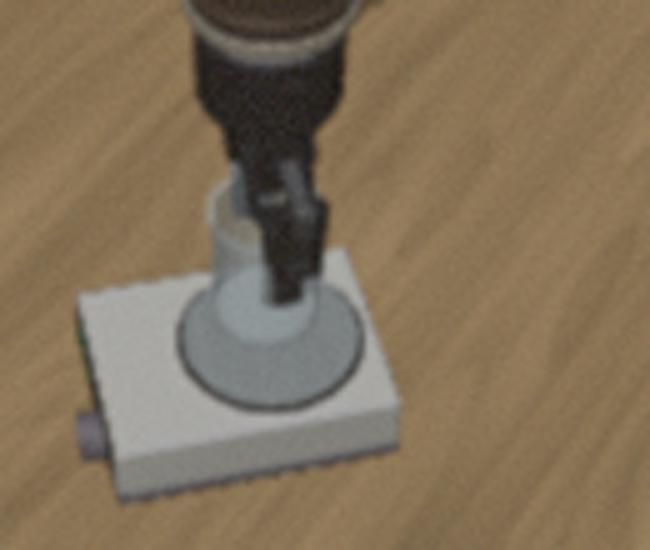

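View pics/p_side.png

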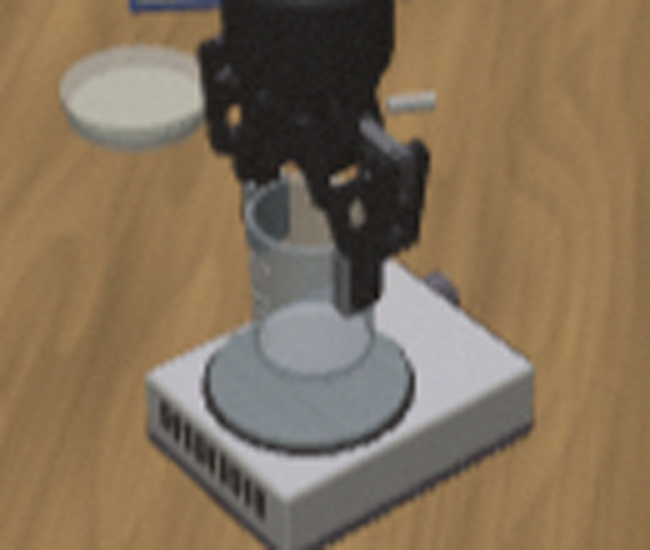

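The beaker hangs about 20 mm above the plate, over its middle as seen in both views. Lowering it slowly while watching force.

Request:
move_arm(steps=[50,-1,1,7,0,0,0,50,-1,1,12,0,0,0,50,-1,1,15,0,0,0,50,-1,1,17,0,0,0,50,-1,1,18,0,0,0])

```text
time_s: 8.0
tcp_pos: [0.5032, -0.0278, 0.0981]
orientation: [-2.871, -1.276, 0.0]
ft_force: [-0.1, -1.0, -0.7]
grip_width: 0.0601
```

Request:
move_arm(steps=[50,0,0,1,0,0,0,50,0,0,1,0,0,0])

```text
time_s: 8.2
tcp_pos: [0.5033, -0.0279, 0.0973]
orientation: [2.871, 1.276, 0.0]
ft_force: [0.3, -0.1, -2.3]
grip_width: 0.0605
```

Request:
move_arm(steps=[50,0,0,1,0,0,0,50,0,0,1,0,0,0])

```text
time_s: 8.4
tcp_pos: [0.5032, -0.0279, 0.0963]
orientation: [2.871, 1.276, 0.0]
ft_force: [-0.1, 0.4, -1.0]
grip_width: 0.0604
```

Request:
move_arm(steps=[50,0,0,1,0,0,0,50,0,0,1,0,0,0])

```text
time_s: 8.6
tcp_pos: [0.5034, -0.0279, 0.0955]
orientation: [2.871, 1.276, 0.0]
ft_force: [-0.8, -0.5, 1.7]
grip_width: 0.0605
```

Request:
move_arm(steps=[50,0,0,1,0,0,0,50,0,0,1,0,0,0])

```text
time_s: 8.8
tcp_pos: [0.5035, -0.0279, 0.0954]
orientation: [2.87, 1.276, 0.001]
ft_force: [-3.7, -0.1, 15.0]
grip_width: 0.0608
```

```bash
python3 - <<'E'
from cell import *
from h import *
s=get_state(); print(s["ft_force"])
f=grab_frame("side"); print(get_state()["ft_force"]); cv2.imwrite("pics/p2.png",cv2.resize(f["image"][140:250,220:350,::-1],None,fx=5,fy=5,interpolation=cv2.INTER_CUBIC))
E
```

```text
[-3.69878565 -0.11975613 14.98296954]
[-4.3740758  -1.22162463 14.54263811]
```

View pics/p2.png

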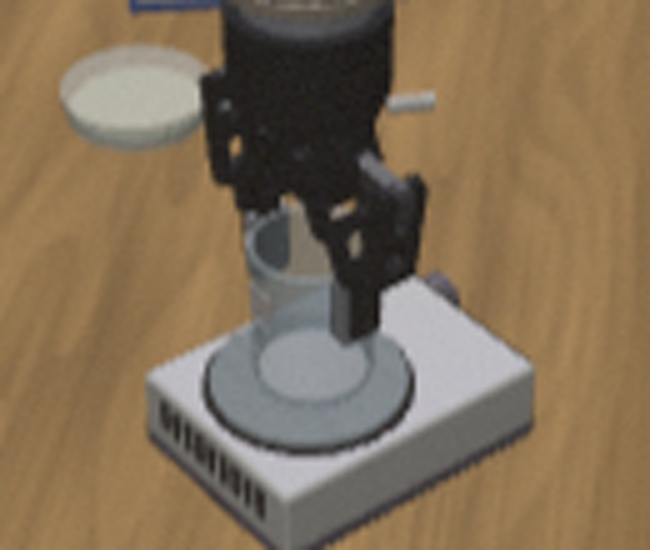

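Contact, with 15 N upward. Before releasing I'll compare the centres in the crop: plate ellipse spans 205–412 by 322–445, floor ellipse 258–368 by 328–402.

```bash
python3 - <<'E'
from cell import *
from h import *
f=grab_frame("side"); c=cam(f)
B=lambda u,v:(220+(u+.5)/5-.5,140+(v+.5)/5-.5)
print("plate",plane(c,B(308,383.5),.058),"L",plane(c,B(205,383),.058),"R",plane(c,B(412,383),.058),"B",plane(c,B(308,445),.058))
print("floor",plane(c,B(313,365),.062),"bottom edge",plane(c,B(313,404),.058))
f=grab_frame("scene"); cv2.imwrite("pics/p3.png",cv2.resize(f["image"][170:280,220:350,::-1],None,fx=5,fy=5,interpolation=cv2.INTER_CUBIC))
E
```

```text
plate [ 0.50414303 -0.01938882  0.058     ] L [ 0.55469807 -0.01233623  0.058     ] R [ 0.45324477 -0.02726178  0.058     ] B [0.49701123 0.02530917 0.058     ]
floor [ 0.50313551 -0.02911555  0.062     ] bottom edge [ 0.49928961 -0.00450539  0.058     ]
```

View pics/p3.png

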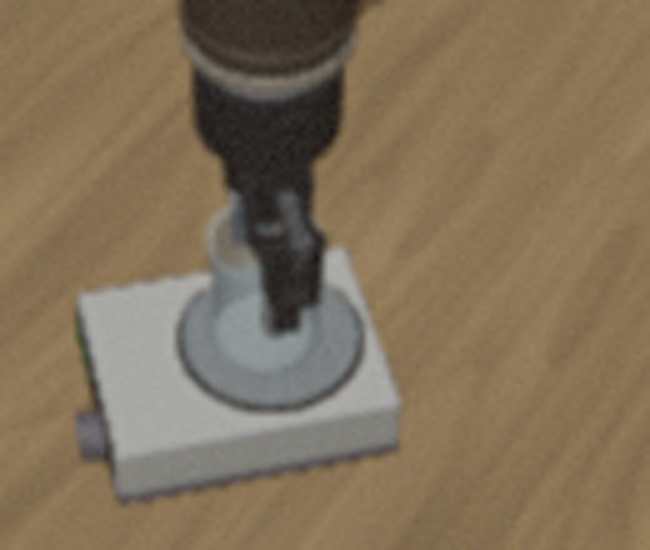

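```bash
python3 - <<'E'
from cell import *
from h import *
S=lambda u,v:(220+(u+.5)/5-.5,170+(v+.5)/5-.5)
B=lambda u,v:(220+(u+.5)/5-.5,140+(v+.5)/5-.5)
f=grab_frame("scene"); c=cam(f)
print("scene plate",plane(c,S(271,338),.058),"top/bot",plane(c,S(271,406),.058),"floor",plane(c,S(263,332),.062))
cor=np.array([plane(c,S(*p),.052)[:2] for p in [(78,297),(347,250),(401,405),(114,461)]]); print(cor.round(4))
d=(cor[1]+cor[2]-cor[0]-cor[3])/2; print("len",np.linalg.norm(d)); d/=np.linalg.norm(d); print("plate from corners",cor.mean(0)+.02*d,d)
c=cam(grab_frame("side")); cor=np.array([plane(c,B(*p),.052)[:2] for p in [(147,380),(533,368),(289,502)]]); print("side corners",cor.round(4))
mid=(cor[0]+cor[1])/2; print("plate",mid+.02*d)
E
```

```text
scene plate [ 0.50679877 -0.02827682  0.058     ] top/bot [ 0.53295716 -0.06851492  0.058     ] floor [ 0.50251942 -0.02991356  0.062     ]
[[ 0.3959 -0.059 ]
 [ 0.5046  0.0562]
 [ 0.5893 -0.0249]
 [ 0.4808 -0.1417]]
len 0.15892223098305455
plate from corners [ 0.50634303 -0.02774092] [0.68355785 0.72989634]
side corners [[ 0.5855 -0.0172]
 [ 0.3951 -0.0547]
 [ 0.5007  0.0593]]
plate [ 0.50395725 -0.02134713]
```

Plate is at about (0.505,-0.026) and beaker at (0.503,-0.029), roughly 4 mm off centre, well inside the tolerance. Releasing.

Request:
move_arm(steps=[50,0,0,-1,0,0,0,70,0,0,-1,0,0,0,85,0,0,-1,0,0,0,85,0,0,-1,0,0,0,85,0,0,-10,0,0,0])

```text
time_s: 9.55
tcp_pos: [0.5024, -0.028, 0.1036]
orientation: [-2.87, -1.276, 0.003]
ft_force: [-0.0, 0.5, 0.3]
grip_width: 0.0847
```

Request:
move_arm(steps=[85,0,0,-30,0,0,0,85,0,0,-70,0,0,0,85,0,0,-110,0,0,0,85,0,0,-130,0,0,0])

```text
time_s: 9.95
tcp_pos: [0.5044, -0.0274, 0.2383]
orientation: [2.869, 1.276, 0.006]
ft_force: [-0.2, -0.2, -0.7]
grip_width: 0.0848
```

```bash
python3 go.py 0.493 -0.359 0.15 112; python3 - <<'E'
from cell import *
from h import *
f=grab_frame("side"); cv2.imwrite("pics/p4.png",cv2.resize(f["image"][140:250,220:350,::-1],None,fx=5,fy=5,interpolation=cv2.INTER_CUBIC))
E
```

```text
t 9.95 tcp [ 0.5044 -0.0274  0.2383] w 0.0848 F [-0.2 -0.2 -0.7] q7 -0.95
toolx [0.67  0.743 0.003] tooly [ 0.743 -0.67   0.003]
shift [-254.2  213.3   88.2] n 343.4 rot [ 0.14 -0.21 25.96]
```

View pics/p4.png

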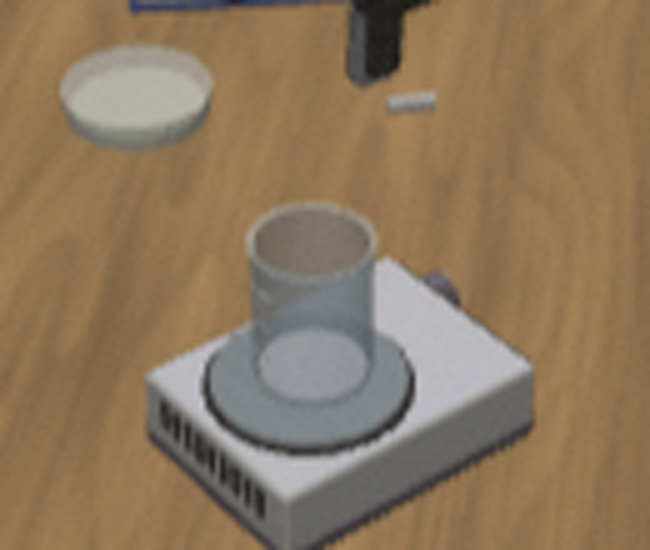

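The beaker stands upright near the plate's centre. Heading for the stir bar.

Request:
move_arm(steps=[60,-37,31,0,0,0,5,60,-74,62,0,0,0,10,60,-111,93,0,0,0,15,60,-148,124,20,0,0,20,60,-185,155,40,0,0,26])

```text
time_s: 10.5
tcp_pos: [0.4946, -0.267, 0.1965]
orientation: [3.084, 0.592, 0.003]
ft_force: [1.0, 0.0, 0.5]
grip_width: 0.06
```

```bash
python3 go.py 0.493 -0.359 0.12 112
```

```text
t 10.5 tcp [ 0.4946 -0.267   0.1965] w 0.06 F [1.  0.  0.5] q7 -0.93
toolx [0.929 0.37  0.001] tooly [ 0.37  -0.929  0.002]
shift [-35.6  84.8  76.6] n 119.7 rot [ 0.09 -0.08 -0.28]
```

Request:
move_arm(steps=[50,-18,42,25,0,0,0,40,-36,85,50,0,0,0,40,-36,85,77,0,0,0,40,-36,85,77,0,0,0,40,-36,85,77,0,0,0])

```text
time_s: 11.0
tcp_pos: [0.4931, -0.3559, 0.1194]
orientation: [-3.082, -0.599, 0.0]
ft_force: [0.7, 0.2, 0.5]
grip_width: 0.0401
```

```bash
python3 - <<'E'
from cell import *
from h import *
grab_frame("side")
s=get_state(); f=grab_frame("wrist"); cv2.imwrite("pics/w4.png",f["image"][:,:,::-1]); c=cam(f,s)
hsv=cv2.cvtColor(f["image"],cv2.COLOR_RGB2HSV); m=((hsv[...,1]<60)&(hsv[...,2]>120)).astype(np.uint8)
k,l,st,ce=cv2.connectedComponentsWithStats(m)
for i in range(1,k):
    if st[i][4]>150:
        cn=cv2.findContours((l==i).astype(np.uint8),0,1)[0][0]; r=cv2.minAreaRect(cn); b=cv2.boxPoints(r)
        e=[plane(c,q,.008)[:2] for q in b]; print(st[i],r,plane(c,r[0],.008).round(4))
        v=[e[1]-e[0],e[2]-e[1]]; L=[np.linalg.norm(x) for x in v]; j=int(np.argmax(L)); print(L,np.degrees(np.arctan2(v[j][1],v[j][0])))
E
python3 go.py 0.493 -0.359 0.12 112
```

```text
[316   0  66   9 444] ((348.5, 4.0), (8.0, 65.0), 90.0) [ 0.6263 -0.3501  0.008 ]
[np.float64(0.0397087028210745), np.float64(0.004420763433093683)] -67.94981872034306
[  451     0   109   340 19498] ((505.0, 169.5), (339.0, 108.0), 90.0) [ 0.5735 -0.4953  0.008 ]
[np.float64(0.06599553496827884), np.float64(0.2512366649178217)] -145.2475114732196
[271 180  15  42 545] ((278.1059875488281, 200.3802947998047), (13.433218955993652, 41.398284912109375), 2.8624050617218018) [ 0.4935 -0.3575  0.008 ]
[np.float64(0.03087819031521881), np.float64(0.009417443095765103)] 19.074960823985396
[ 473  332   87   28 1366] ((516.0077514648438, 345.4384765625), (88.6848373413086, 18.48117446899414), 7.125016689300537) [ 0.4519 -0.5828  0.008 ]
[np.float64(0.017555338074501835), np.float64(0.07357165440230838)] -76.1308982464461
[505 356  55  29 878] ((532.03076171875, 369.7538757324219), (57.05597686767578, 21.83011245727539), 7.125016689300537) [ 0.4363 -0.6084  0.008 ]
[np.float64(0.02184724208126955), np.float64(0.04850645921952361)] -76.28738487485025
t 11.1 tcp [ 0.4944 -0.3559  0.1209] w 0.04 F [-0.6  0.2 -0.3] q7 -0.82
toolx [0.927 0.376 0.002] tooly [ 0.376 -0.927  0.001]
shift [-2.4  2.4  0.9] n 3.5 rot [ 0.07 -0.11  0.06]
```

View pics/w4.png

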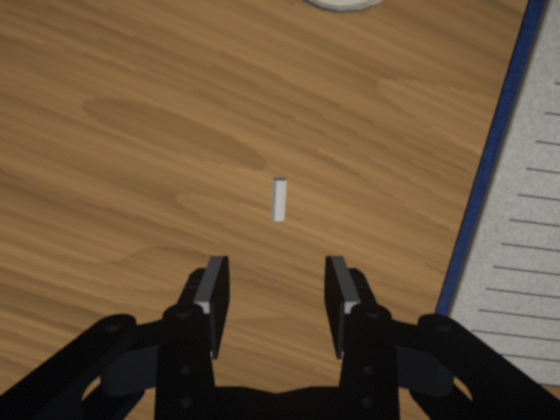

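The bar is at pixel (278,200), which gives (0.4935,-0.3575) with its axis at 19°. The measured size of 31×9 mm fits.

```bash
python3 go.py 0.4935 -0.3577 0.004 109.1
```

```text
t 11.1 tcp [ 0.4944 -0.3559  0.1209] w 0.04 F [-0.6  0.2 -0.3] q7 -0.82
toolx [0.927 0.376 0.002] tooly [ 0.376 -0.927  0.001]
shift [ -1.7   1.2 116.9] n 116.9 rot [ 0.07 -0.11  2.96]
```

Request:
move_arm(steps=[40,-2,1,35,0,0,3,40,-2,1,70,0,0,3,40,-2,1,95,0,0,3,40,-2,1,108,0,0,3,40,-2,1,112,0,0,3])

```text
time_s: 11.6
tcp_pos: [0.4919, -0.3581, 0.0072]
orientation: [-3.098, -0.519, -0.0]
ft_force: [-0.3, -0.5, 0.2]
grip_width: 0.0399
```

```bash
python3 go.py 0.4935 -0.3577 0.004 109.1; python3 - <<'E'
from cell import *
from h import *
f=grab_frame("wrist"); cv2.imwrite("pics/w5.png",f["image"][:,:,::-1])
E
```

```text
t 11.6 tcp [ 0.4919 -0.3581  0.0072] w 0.0399 F [-0.3 -0.5  0.2] q7 -0.91
toolx [0.945 0.326 0.   ] tooly [ 0.326 -0.945 -0.   ]
shift [1.6 0.2 3.2] n 3.6 rot [-0.01 -0.01 -0.09]
```

View pics/w5.png

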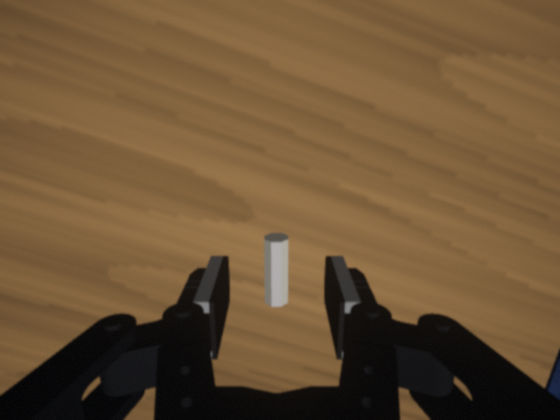

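The bar lies parallel to and centred between the fingers. Down 3 mm, close and lift.

Request:
move_arm(steps=[25,1,0,3,0,0,0,8,1,0,3,0,0,0,4,1,0,3,0,0,0,4,1,0,3,0,0,0,4,1,0,3,0,0,0], squeeze=25)

```text
time_s: 12.15
tcp_pos: [0.4933, -0.3589, 0.0051]
orientation: [3.098, 0.517, 0.003]
ft_force: [1.0, 1.3, 6.2]
grip_width: 0.0085
```

Request:
move_arm(steps=[4,0,0,-15,0,0,0,4,0,0,-50,0,0,0,4,0,0,-95,0,0,0,4,0,0,-140,0,0,0,4,0,0,-190,0,0,0])

```text
time_s: 12.65
tcp_pos: [0.4914, -0.3582, 0.1963]
orientation: [-3.098, -0.517, 0.001]
ft_force: [-0.2, -0.6, 0.2]
grip_width: 0.0086
```

```bash
python3 go.py 0.503 -0.029 0.2 109.1; python3 - <<'E'
from cell import *
from h import *
f=grab_frame("wrist"); cv2.imwrite("pics/w6.png",f["image"][:,:,::-1])
E
```

```text
t 12.65 tcp [ 0.4914 -0.3582  0.1963] w 0.0086 F [-0.2 -0.6  0.2] q7 -0.83
toolx [ 0.946  0.324 -0.001] tooly [ 0.324 -0.946 -0.001]
shift [ 117.8 -307.6   -3.5] n 329.4 rot [-0.04  0.04 -0.17]
```

View pics/w6.png

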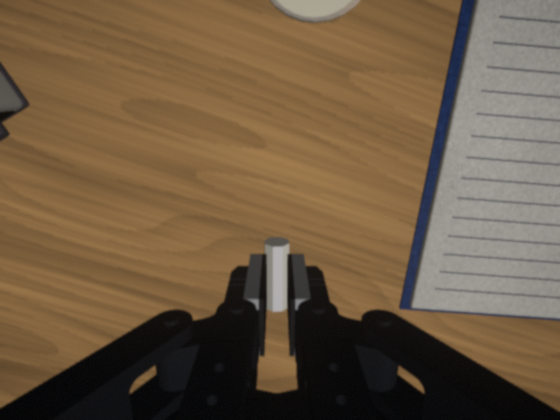

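The bar is held between the tips. Carrying it over the beaker at z 0.2; the rim is at 0.138.

Request:
move_arm(steps=[4,17,-45,-4,0,0,0,4,34,-90,-4,0,0,0,4,51,-135,-4,0,0,0,4,68,-180,-4,0,0,0,4,85,-225,-4,0,0,0])

```text
time_s: 13.2
tcp_pos: [0.4992, -0.1165, 0.1989]
orientation: [3.098, 0.516, 0.001]
ft_force: [1.4, -0.1, -0.2]
grip_width: 0.0084
```

```bash
python3 go.py 0.503 -0.029 0.2 109.1; python3 - <<'E'
from cell import *
from h import *
grab_frame("side"); s=get_state(); f=grab_frame("wrist"); c=cam(f,s); cv2.imwrite("pics/w7.png",f["image"][:,:,::-1]); print(s["tcp_pos"],proj(c,[.503,-.029,.138]))
E
```

```text
t 13.2 tcp [ 0.4992 -0.1165  0.1989] w 0.0084 F [ 1.4 -0.1 -0.2] q7 -1.26
toolx [0.946 0.324 0.001] tooly [ 0.324 -0.946  0.001]
shift [ 31.9 -81.5  -1.1] n 87.6 rot [ 0.05 -0.03 -0.19]
[ 0.49973611 -0.10663446  0.19924871] [147.66572314 176.08881384]
```

View pics/w7.png

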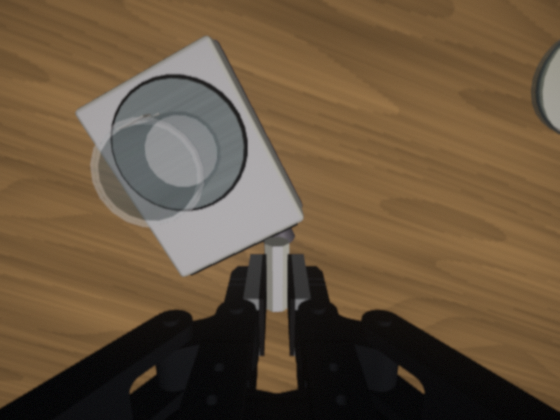

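```bash
python3 go.py 0.503 -0.029 0.2 109.1; python3 - <<'E'
from cell import *
from h import *
s=get_state(); f=grab_frame("wrist"); c=cam(f,s); cv2.imwrite("pics/w8.png",cv2.resize(f["image"][50:230,70:310,::-1],None,fx=3,fy=3))
E
```

```text
t 13.3 tcp [ 0.5    -0.1104  0.1993] w 0.0087 F [ 0.2 -1.6 -0.1] q7 -1.26
toolx [0.943 0.334 0.002] tooly [ 0.334 -0.943 -0.002]
shift [ 30.  -75.7  -0.5] n 81.5 rot [-0.11 -0.13  0.4 ]
```

View pics/w8.png

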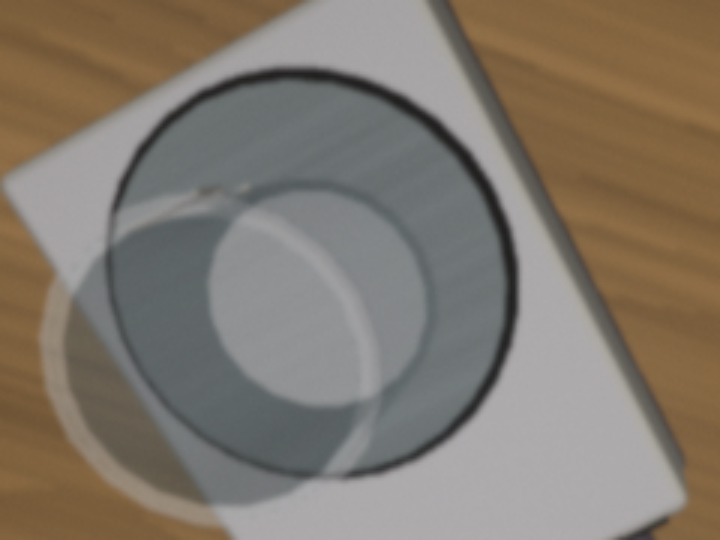

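```bash
python3 - <<'E'
from cell import *
from h import *
s=get_state(); f=grab_frame("wrist"); c=cam(f,s); print(s["tcp_pos"])
print("rim",plane(c,(140,168.5),.138),"floor",plane(c,(175.7,148.7),.062),"plate",plane(c,(173.3,142),.058))
E
python3 go.py 0.503 -0.029 0.2 109.1
```

```text
[ 0.49985772 -0.11437331  0.19908059]
rim [ 0.50627104 -0.03205919  0.138     ] floor [ 0.50502861 -0.03266198  0.062     ] plate [ 0.50838733 -0.02885053  0.058     ]
t 13.4 tcp [ 0.4997 -0.117   0.1988] w 0.0085 F [ 0.2 -0.3  0.9] q7 -1.26
toolx [0.945 0.327 0.   ] tooly [ 0.327 -0.945  0.001]
shift [ 31.9 -82.1  -1.2] n 88.1 rot [ 0.04 -0.03  0.01]
```

Beaker–plate offset reads about 5 mm. The arm sways after fast stops, so I'll approach more gently and let it settle.

Request:
move_arm(steps=[4,10,-25,0,0,0,0,4,19,-48,0,0,0,0,4,25,-65,0,0,0,0,4,29,-76,0,0,0,0,4,31,-81,0,0,0,0])

```text
time_s: 13.9
tcp_pos: [0.5029, -0.0317, 0.1982]
orientation: [3.099, 0.516, 0.0]
ft_force: [0.0, -0.8, 0.2]
grip_width: 0.0088
```

```bash
python3 - <<'E'
from cell import *
from h import *
for i in range(6): print(get_state()["tcp_pos"].round(4)); f=grab_frame("side")
cv2.imwrite("pics/q.png",cv2.resize(f["image"][120:250,210:370,::-1],None,fx=4.5,fy=4.5,interpolation=cv2.INTER_CUBIC))
E
python3 go.py 0.504 -0.030 0.125 109.1
```

```text
[ 0.5029 -0.0317  0.1982]
[ 0.5029 -0.0312  0.1982]
[ 0.5028 -0.032   0.1981]
[ 0.5028 -0.0326  0.198 ]
[ 0.5028 -0.0328  0.198 ]
[ 0.5028 -0.0328  0.198 ]
t 14.2 tcp [ 0.5028 -0.0327  0.198 ] w 0.0088 F [-0.  -0.3  0.5] q7 -1.44
toolx [ 0.946  0.323 -0.   ] tooly [ 0.323 -0.946  0.   ]
shift [ 2.1 -2.2 73. ] n 73.0 rot [ 0.02  0.02 -0.26]
```

View pics/q.png

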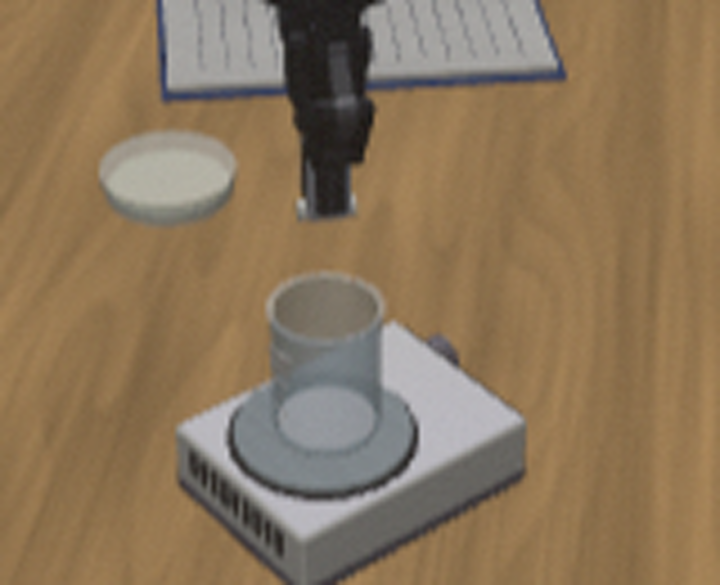

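The bar hangs over the beaker's mouth. Lowering about 26 mm below the rim, gently.

Request:
move_arm(steps=[4,2,-2,20,0,0,0,4,2,-2,45,0,0,0,4,2,-2,65,0,0,0,4,2,-2,78,0,0,0,4,2,-2,85,0,0,0])

```text
time_s: 14.7
tcp_pos: [0.5036, -0.0295, 0.112]
orientation: [-3.099, -0.516, 0.002]
ft_force: [0.4, 0.3, 0.0]
grip_width: 0.0088
```

```bash
python3 - <<'E'
from cell import *
from h import *
for i in range(3): s=get_state(); print(s["tcp_pos"].round(4),s["ft_force"].round(1)); f=grab_frame("side")
cv2.imwrite("pics/q2.png",cv2.resize(f["image"][120:250,210:370,::-1],None,fx=4.5,fy=4.5,interpolation=cv2.INTER_CUBIC))
f=grab_frame("scene")
cv2.imwrite("pics/q3.png",cv2.resize(f["image"][170:280,220:350,::-1],None,fx=5,fy=5,interpolation=cv2.INTER_CUBIC))
E
```

```text
[ 0.5036 -0.0295  0.112 ] [0.4 0.3 0. ]
[ 0.5034 -0.0294  0.1116] [-0.4 -0.1 -1.7]
[ 0.5037 -0.0292  0.1125] [-0.7 -0.6  0.8]
```

View pics/q2.png

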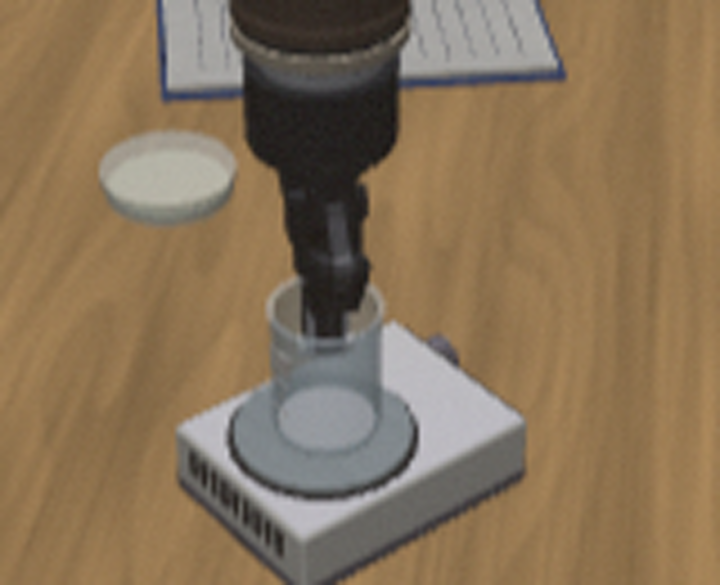

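View pics/q3.png

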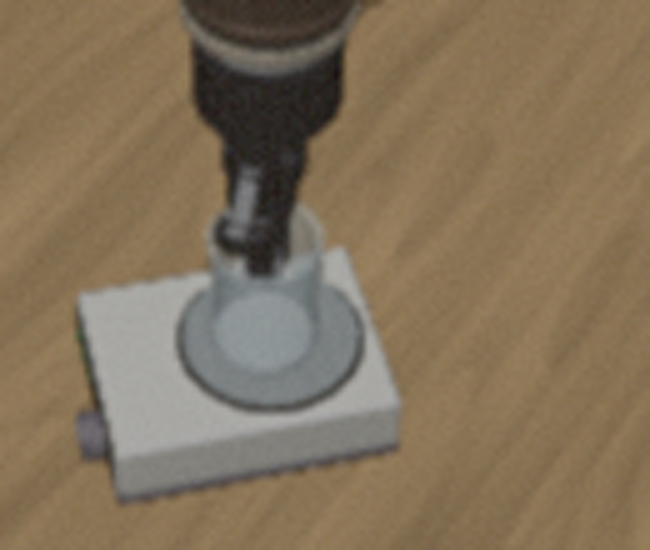

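The tips are inside the mouth, but the knuckles are near the rim. I'll rise 6 mm, then open only to 16 mm.

Request:
move_arm(steps=[4,0,0,-6,0,0,0,4,0,0,-6,0,0,0,16,0,0,-6,0,0,0,16,0,0,-6,0,0,0,16,0,0,-6,0,0,0])

```text
time_s: 15.4
tcp_pos: [0.504, -0.029, 0.1191]
orientation: [3.099, 0.517, 0.0]
ft_force: [0.2, -0.8, -0.4]
grip_width: 0.0161
```

Request:
move_arm(steps=[16,0,0,-10,0,0,0,16,0,0,-30,0,0,0,16,0,0,-60,0,0,0,16,0,0,-100,0,0,0,16,0,0,-130,0,0,0])

```text
time_s: 15.9
tcp_pos: [0.5043, -0.0286, 0.2519]
orientation: [3.099, 0.517, 0.003]
ft_force: [0.6, -0.2, -0.6]
grip_width: 0.0159
```

```bash
python3 - <<'E'
from cell import *
from h import *
s=get_state(); print(s["tcp_pos"],s["ft_force"],s["grip_width"])
f=grab_frame("side")
cv2.imwrite("pics/r2.png",cv2.resize(f["image"][140:250,220:350,::-1],None,fx=5,fy=5,interpolation=cv2.INTER_CUBIC))
f=grab_frame("scene")
cv2.imwrite("pics/r3.png",cv2.resize(f["image"][170:280,220:350,::-1],None,fx=5,fy=5,interpolation=cv2.INTER_CUBIC))
f=grab_frame("wrist"); cv2.imwrite("pics/r4.png",f["image"][:,:,::-1])
E
```

```text
[ 0.50426582 -0.02860762  0.25185984] [ 0.62384844 -0.22019285 -0.60436706] 0.015907494129273333
```

View pics/r2.png

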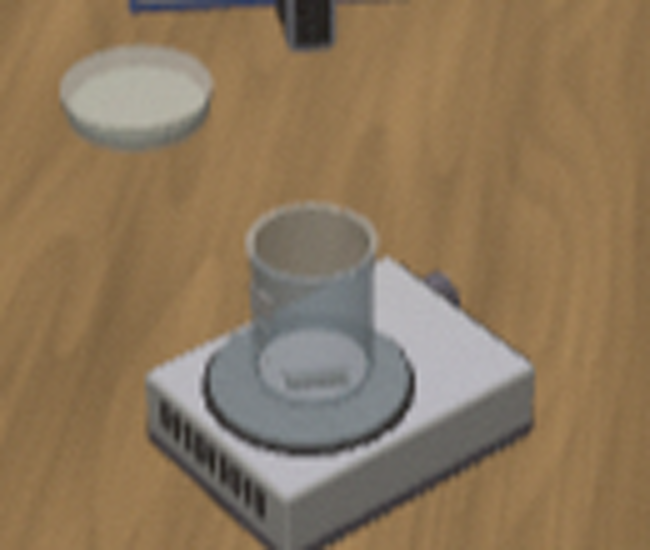

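View pics/r3.png

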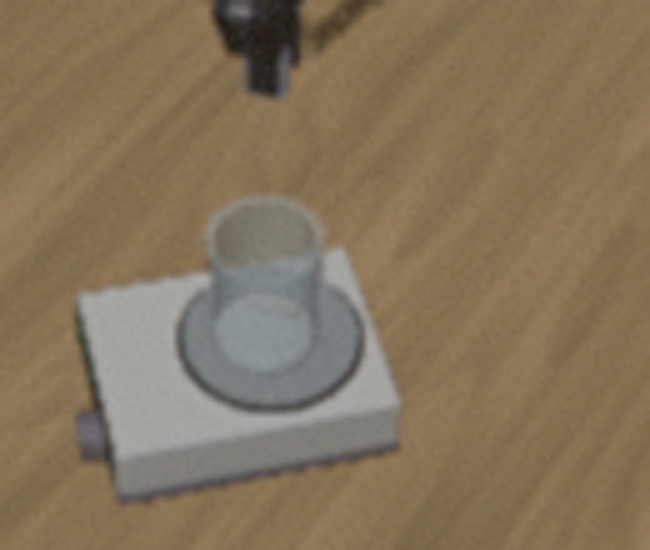

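View pics/r4.png

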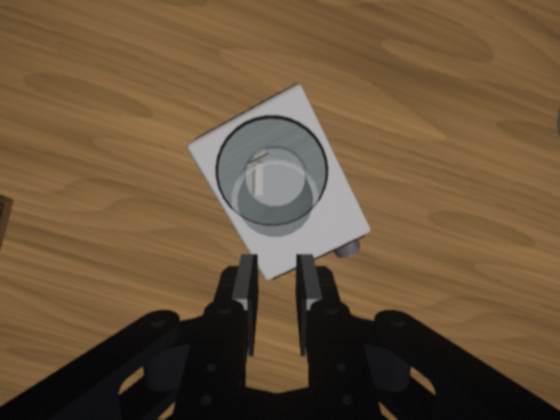

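The bar lies in the beaker: (258,178) in the wrist view, (315,380) in the side crop. One last settled, zoomed check.

Request:
move_arm(steps=[16,0,0,0,0,0,0,16,0,0,0,0,0,0,16,0,0,0,0,0,0,16,0,0,0,0,0,0,16,0,0,0,0,0,0])

```text
time_s: 16.55
tcp_pos: [0.5038, -0.0289, 0.2486]
orientation: [-3.099, -0.517, 0.001]
ft_force: [-0.1, -0.3, -0.4]
grip_width: 0.0155
```

```bash
python3 - <<'E'
from cell import *
from h import *
s=get_state(); f=grab_frame("wrist"); cv2.imwrite("pics/z.png",cv2.resize(f["image"][75:285,180:380,::-1],None,fx=2.8,fy=2.8,interpolation=cv2.INTER_CUBIC))
c=cam(f,s); print("bar",plane(c,(258,178),.067),"floor",plane(c,(276.5,175.5),.062),"plate",plane(c,(272,171),.058))
f=grab_frame("scene"); cv2.imwrite("pics/z2.png",f["image"][:,:,::-1])
E
```

```text
bar [ 0.49675199 -0.01405766  0.067     ] floor [ 0.5031238  -0.02927302  0.062     ] plate [ 0.50486072 -0.02435054  0.058     ]
```

View pics/z.png

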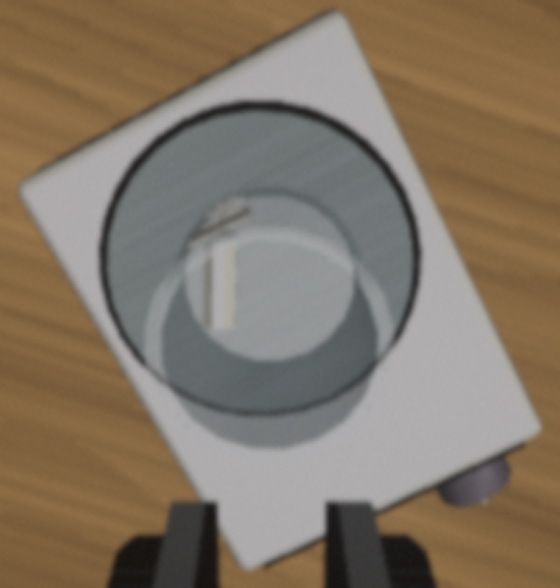

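View pics/z2.png

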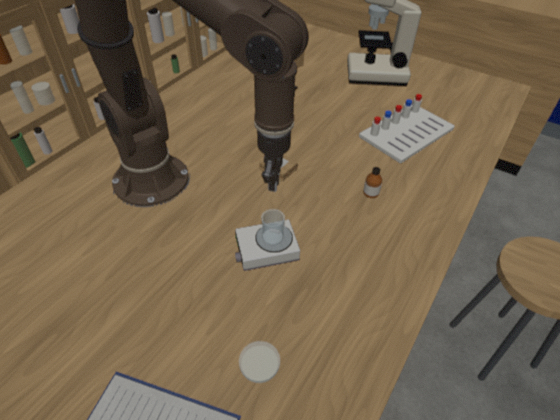

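The bar lies flat, about 16 mm from the beaker's centre; the beaker is about 5 mm off the plate's centre. The dish and bottle sit where they started. Handing in.

```bash
python3 -c "
from cell import *
print(job_done()); print(get_state()['time_s'])"
```

```text
the job is handed in; nothing more can be done
None
the job is handed in; nothing more can be done
```

The stirrer stands on its feet with the plate up, the beaker stands upright on the plate, and the stir bar lies in the beaker. I handed the job in at about 16.7 s; no verdict was reported.

**What I did:** I pushed the stirrer over from its plate side. I gripped the beaker with 25 N and lowered it onto the plate until it touched, at about 15 N. I let go of the stir bar from inside the beaker's mouth.

**Last checks:**
- **Beaker:** it is about 5 mm from the plate's centre (limit 15 mm), and looks upright in both fixed-camera views after I let go.
- **Stir bar:** it lies on the beaker's floor, about 16 mm from its centre (limit 26 mm).
- **Robot:** it is clear of everything, with the TCP at z 0.25.
- **Dish and bottle:** they look unmoved in the last scene picture.
- **Slide box:** it is partly hidden behind the gripper in the last picture and I did not re-measure it. The arm did not go near it.

**Disagreements:**
- The fixed cameras differed from each other by up to about 6 mm on the plate's centre.
- Wrist readings taken just after fast moves were up to 8 mm off, because the arm was still swaying. I took settled readings before the beaker and bar grasps.

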